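# Check the jig's seat with a torch, then hold the cast vise arm level above it

## Robot

A 6-joint arm with a two-finger parallel gripper is mounted at the origin on a cart in front of the work surface, level with it; the furniture and walls round the work are solid. World frame = base frame: x ahead of the robot, y to its left, z up, the work surface at z = 0. Lengths are in m, angles in degrees, forces in N, time in s.
With the tool pointing down it reaches from about 0.375 to 0.9 m from the base axis. Payload 3.1 kg.
Tool frame: the origin (TCP) lies midway between the tips of the shut fingers; the grasp point (between the pads) lies 19 mm behind it (hold_point_z is the distance from the TCP to the grasp point, in m); z points along the fingers, y is the line along which they close (so a half turn about z gives the same grasp; the last joint's range is limited). The gripper opens to 85 mm and grips with 20 to 120 N. Pads are 22 mm wide; open, the fingers measure 114 mm over their backs; the gripper's body (76 mm by 85 mm) begins 54 mm behind the grasp point. The pads swing forward as they close: fully open they stand 13 mm farther back than shut.
Start: joints at [59.272, 30.224, 82.088, -0, 67.689, -10.227], TCP at [0.219, 0.585, 0.204] pointing down, gripper open.
Joint ranges: [-176.69, 176.69], [-43.24, 126.21], [12.49, 139.97], [-82, 262], [0, 151.66], [-163.58, 163.58]. Speed limits (degrees/s): [159.86, 159.86, 180, 180, 180, 180].

## Interface

Orientations are given as [roll, pitch, yaw] about the fixed x, y, z axes, in that order (R = Rz(yaw) Ry(pitch) Rx(roll)).
In Python, from station import state, capture, calibration, close_job, hold_point_z gives the robot as it stands. The module is installed in compiled form; this text tells all that it offers.
- The arm moves only by the tool apply_moves, never from a script. Its argument "increments" is a list of rows, each a list of 7 numbers: the turn, a rotation vector about the tool's x, y, z in units of 8 degrees (1.0 is 8 degrees), then the shift along the tool's x, y, z in units of 50 mm (1.0 is 50 mm), then the closure, from 0 (fully open) to 1 (shut). In form: [[wx, wy, wz, x, y, z, hand], ...]. A call has 1 to 20 rows; each row is the pose to reach, as a shift and turn from the pose commanded when the call began, along the tool's axes at that moment; what a row does not reach only later rows make up. A row lasts 1/8 s, in which the tool goes at most 62.5 mm and 10.7 degrees, less where a joint would pass 70% of its speed; a pose out of reach is approached as far as the arm can. A call with a gripper value outside its range is refused whole. The fingers move at their own pace and stop on an object; "squeeze" is the grip in N (left out, the last holds). Time passes only in rows, so rows that repeat a pose let the fingers close. It gives the time, the measured TCP pose, the force, the opening and the grip force at its end, in the units of the state.
- state(): the state, without advancing time (a new reading comes with each control period).
- capture(name): name is "scene" or "top" or "wrist"; returns the picture (384x512x3 uint8, blue, green, red); there is no depth.
- calibration(name): a dict with "mtx" (3x3 intrinsics, pixels), "distortion" ([k1, k2, p1, p2, k3] as OpenCV has them; the pictures are not rectified), "rvec" (rotation vector, rad) and "tvec" (3), from world to camera coordinates, as OpenCV has them; the wrist camera has in their place "mount" (4x4, takes a point from camera to tool coordinates, whose origin is the TCP and whose axes are the flange's). Camera axes: x right, y down, z forward; pixel columns grow to the right and rows downward; lengths in m; the calibration is good to about 2 mm. A picture is of the moment at which its call begins: read the wrist's pose just before it. calibration takes no time and is no camera call.
- close_job(): hands the job in; it is judged then, once.
The state is a dict: "clock": time; "q": joint angles; "qvel": joint speeds; "effort": joint torques, N m; "position": TCP position; "tcp_rot": TCP orientation; "ft_force": force on the tool from outside, world axes, zero at the start; "wrist_torque": the same for the moment, N m; "gripper_width": finger opening in m; "finger_force": force on a finger pad.
Only numpy, scipy, OpenCV 4.12 (cv2) and the standard library are available. Lean on these libraries where they do the work, as an engineer would, in place of code of your own. Each camera call takes 0.05 s, during which the arm holds its last target. There are 200 camera calls.

## Task

Shine the torch straight down into the round pocket of the jig from a few centimetres above it and hold it steady there for a good two seconds, to check that the seat is clear; then stand the torch back beside the jig as it stood, lens down. Then lift the blue cast vise arm by the red band that marks its balance point and, keeping it level and touching neither the jig nor the other things with it, bring it over the jig with its big boss above the round pocket and its thin end above the fork. Finish holding it there at the band, level and still, about 3 cm above the pocket: do not set it down or let go.

Things in the scene. Friction and masses are not known exactly. Their poses are not given: they have to be found in the camera images.
- lever: loose blue cast arm of a fly-tying vise, about 0.42 kg (varies). Origin: underside, below its balance point; z up, length along x. Round boss (48 mm across, 36 high, bored) at x = -57 mm; straight bar 16 mm wide (y), z = 8 to 26 mm, open below; round tail (20 mm across, 30 high) at x = +133 mm. A small screw head on the boss reaches x = -85 mm
- lever_band (a point): centre of the red band (14 mm wide) round the bar at the arm's x = 0, 17 mm above its underside; it marks the balance point, off the middle of the length; grip here, across the 16 mm bar
- lever_boss (a point): centre of the boss's underside
- lever_tail (a point): centre of the tail's underside, at the thin end
- jig: assembly jig fixed to the desk, 240 x 70 mm: aluminium plate 8 mm thick, at x = -57 mm a grey block with a round pocket in its top, at x = +133 mm a grey fork. Origin on the desk, below where the arm's balance point belongs; x from pocket to fork; z up
- jig_pocket (a point): centre of the pocket's mouth, 28 mm above the desk; the pocket is 54 mm across and 6 mm deep in a block 70 x 70 mm
- jig_fork (a point): centre of the fork's pad, 22 mm above the desk, between two cheeks 32 mm apart and 36 mm high
- torch: loose black hand torch, 27 mm across and 98 mm tall, 0.12 kg, standing on its lens end, tail up, on the dark mat at the right (3 mm thick, edge near y = -0.28). Origin: centre of the tail face (98 mm above the mat as it stands); its z axis points from tail to lens, so straight down
- torch_lens (a point): centre of the torch's lens face, the end it stands on
- wax_tin: bystander: round grey tin 46 mm across, 17 mm high; leave alone
- pliers: bystander: small pliers with red handles, 114 x 35 x 10 mm; leave alone
- marker: bystander: blue and turquoise marker, 132 x 15 x 15 mm; leave alone
- cement_bottle: bystander: small bottle with a black cap, 26 mm across, 58 mm high; leave alone

How it is judged (in metres and radians):
On the way, in this order (a step that is already met when the one before it is completed fails the run):
1. the torch is held steady, lens down, 10 to 90 mm above the pocket's mouth and within 15 mm of its centre (horizontal distance between torch_lens and jig_pocket below 0.015 m and height (world z) of torch_lens between 0.038 and 0.118 m and angle between torch's own z axis and vertical above 2.97 rad and linear speed of torch below 0.03 m/s and contact force between the fingers and torch above 0.5 N), for 1.5 s.
2. the torch stands on the desk or mat again, lens down, let go (height (world z) of torch_lens below 0.0065 m and angle between torch's own z axis and vertical above 3.05 rad and contact force between the fingers and torch below 0.05 N and linear speed of torch below 0.02 m/s), for 0.2 s.
3. the vise arm is lifted by its band, level, at least 30 mm off the desk (height (world z) of lever above 0.03 m and angle between lever's own z axis and vertical below 0.09 rad and contact force between the fingers and lever above 1 N and x of the grasp point in the frame of lever between -0.015 and 0.015 m), for 0.2 s.
At the end, for the whole second after the job is handed in: Fingers hold the vise arm within 15 mm of its band, level to 5 degrees, still, off the jig, boss within 12 mm of the pocket's centre and 15 to 55 mm above its mouth, tail within 18 mm of the fork's centre; the torch stands lens down on desk or mat, let go (all of step 2 and horizontal distance between lever_boss and jig_pocket below 0.012 m and horizontal distance between lever_tail and jig_fork below 0.018 m and height (world z) of lever_boss between 0.043 and 0.083 m and angle between lever's own z axis and vertical below 0.09 rad and contact force between the fingers and lever above 1 N and x of the grasp point in the frame of lever between -0.015 and 0.015 m and linear speed of lever below 0.02 m/s and angular speed of lever below 0.1 rad/s and contact force between lever and jig below 0.05 N); the arm keeps its last pose, push and grip.
It fails at once if the vise arm or the torch touches the jig (contact force between any of lever, torch and jig above 0.5 N).
It fails at once if the vise arm touches the torch (contact force between lever and torch above 0.5 N).
It fails at once if the vise arm tilts by more than 15 degrees (angle between lever's own z axis and vertical above 0.26 rad).
It fails at once if the torch falls over (angle between torch's own z axis and vertical below 2.2 rad).
It fails at once if a bystander is moved by more than 15 mm (distance of any of wax_tin, pliers, marker, cement_bottle from where it was at the start of the episode above 0.015 m).
It also fails if it takes over 72 s, if anything falls off the work surface, if the arm or the gripper's body presses on something with over 40 N, if the wrist force passes 120 N, or if a joint passes its speed limit or range.

## Working session

There is one attempt and no reset: what is moved stays moved. The work goes in short steps, Python scripts to look and compute and a tool call to move; the robot and the scene stay as the last step left them, time stands still between calls to the robot, and variables do not carry over. Pictures are saved under pics/ and viewed, at most 11 in all, crops included, and the job is handed in when it is done.

Besides the shell and the picture viewer there is one more tool, called after "Request:" as name(argument=value, ...) on one line, values as JSON. apply_moves: Moves the arm, as the interface text tells. Its arguments: {"type":"object","properties":{"increments":{"type":"array"},"squeeze":{"type":"number"}},"required":["increments"]}

```bash
mkdir -p pics; cat > h.py <<'E'
import numpy as np, cv2
from station import state, capture, calibration, close_job, hold_point_z
def ray(name,uv):
    c=calibration(name); p=cv2.undistortPoints(np.float64(uv).reshape(-1,1,2),np.float64(c["mtx"]),np.float64(c["distortion"])).reshape(-1,2)
    R=cv2.Rodrigues(np.float64(c["rvec"]))[0]; t=np.float64(c["tvec"]).ravel()
    d=np.c_[p,np.ones(len(p))]@R; return -R.T@t, d
def plane(name,uv,z):
    o,d=ray(name,uv); return o+d*((z-o[2])/d[:,2])[:,None]
def proj(name,P):
    c=calibration(name); return cv2.projectPoints(np.float64(P).reshape(-1,3),np.float64(c["rvec"]),np.float64(c["tvec"]),np.float64(c["mtx"]),np.float64(c["distortion"]))[0].reshape(-1,2)
E
python3 - <<'E'
from h import *
a=capture("top"); b=capture("scene"); cv2.imwrite("pics/t0.png",a);cv2.imwrite("pics/s0.png",b)
cv2.imwrite("pics/t0b.png",cv2.resize(a,(800,600),interpolation=cv2.INTER_CUBIC)); cv2.imwrite("pics/s0b.png",cv2.resize(b,(800,600),interpolation=cv2.INTER_CUBIC))
for n in("top","scene"): print(n,ray(n,[[256,192]]))
print(state(),hold_point_z)
E
```

```text
top (array([-0.30684664, -0.44291152,  1.68878904]), array([[ 0.46162156,  0.21155708, -0.86150227]]))
scene (array([-0.00774022, -1.05540127,  0.63395068]), array([[ 0.43155572,  0.794412  , -0.42743048]]))
{'clock': 0.1, 'q': array([ 5.92727504e+01,  3.02748364e+01,  8.21503050e+01, -2.09619313e-04,
        6.76910594e+01, -1.02271935e+01]), 'qvel': array([-0.04472783, -0.14081846, -0.19359444, -0.00750868, -0.08096122,
       -0.04139511]), 'effort': array([-6.02190030e-04, -4.43307388e+01, -1.78585374e+01, -2.85242686e-04,
        3.85366991e-03, -4.04900604e-06]), 'position': array([0.21847982, 0.58480311, 0.20311172]), 'tcp_rot': array([-1.79885611e+02, -2.04409685e-02,  1.59500003e+02]), 'ft_force': array([ 0.05978283,  0.45145632, -0.39937981]), 'wrist_torque': array([ 0.00050215,  0.04734169, -0.01516368]), 'finger_force': 0.0, 'gripper_width': 0.08542901240099371} 0.0187
```

View pics/t0b.png

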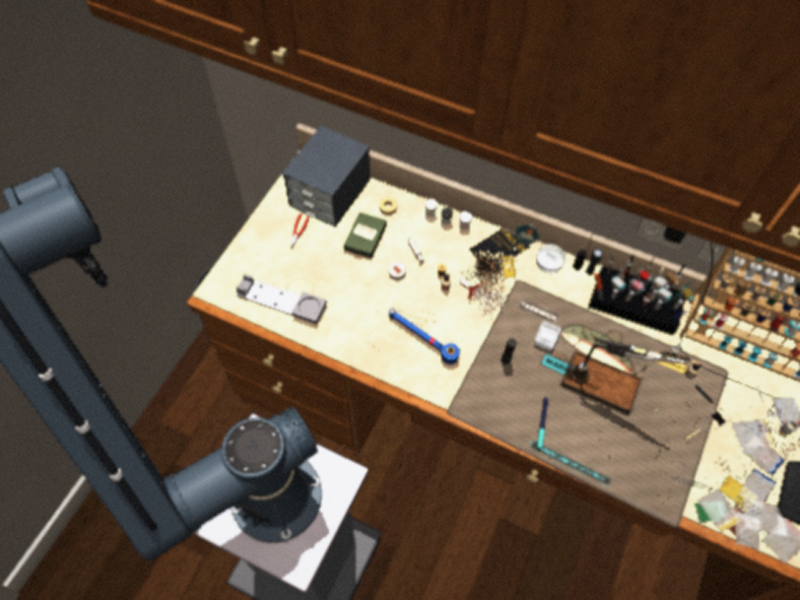

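View pics/s0b.png

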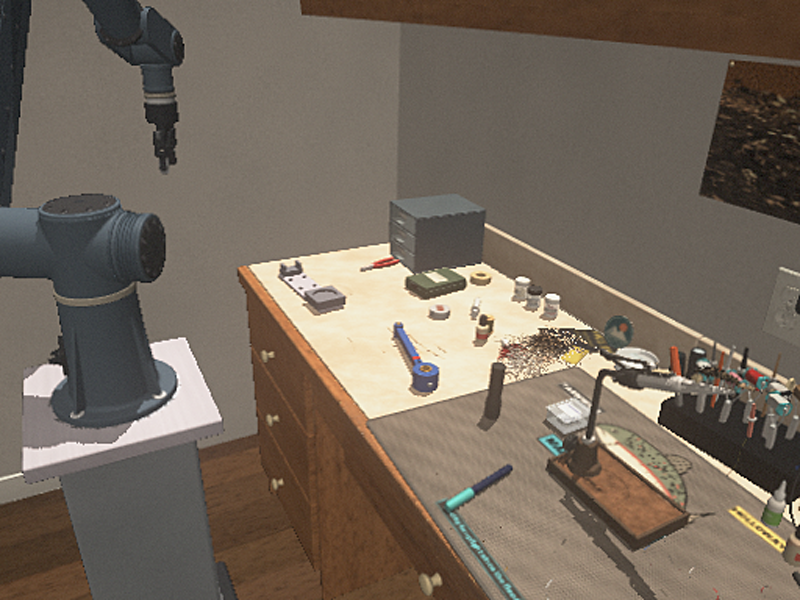

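Top view (scaled 800x600): jig pocket (310,307), fork (245,287), lever boss (450,352), band (432,341), tail (394,315), torch tail (510,345). Scene view: torch tail top (497,368), base (492,415), boss (425,375).

```bash
python3 - <<'E'
from h import *
np.set_printoptions(precision=4,suppress=True)
s=.64
for n,pts in (("top",dict(pocket=(310,307,.028),fork=(245,287,.058),boss=(450,352,.036),tail=(394,315,.03),band=(432,341,.026),torchtop=(511,343,.1),torchbase=(507,362,.003))),
 ("scene",dict(pocket=(323,297,.028),fork=(291,268,.05),boss=(426,370,.036),tail=(399,326,.03),band=(414,356,.02),torchtop=(497,367,.1),torchbase=(492,416,.003)))):
    for k,(u,v,z) in pts.items(): print(n,k,plane(n,[[u*s,v*s]],z)[0])
c=calibration("wrist"); print(c)
E
```

```text
top pocket [0.4602 0.1675 0.028 ]
top fork [0.4247 0.3381 0.058 ]
top boss [ 0.4971 -0.2163  0.036 ]
top tail [ 0.5343 -0.0412  0.03  ]
top band [ 0.5104 -0.1609  0.026 ]
top torchtop [ 0.5538 -0.3491  0.1   ]
top torchbase [ 0.551 -0.354  0.003]
scene pocket [0.4553 0.1566 0.028 ]
scene fork [0.4296 0.2952 0.05  ]
scene boss [ 0.502  -0.2215  0.036 ]
scene tail [ 0.5424 -0.0416  0.03  ]
scene band [ 0.5202 -0.1454  0.02  ]
scene torchtop [ 0.5557 -0.3522  0.1   ]
scene torchbase [ 0.5571 -0.3511  0.003 ]
{'mtx': array([[276.3093,   0.    , 256.9376],
       [  0.    , 276.3093, 191.9797],
       [  0.    ,   0.    ,   1.    ]]), 'distortion': array([-0.0676,  0.    ,  0.    ,  0.    ,  0.    ]), 'mount': array([[ 0.001 , -0.9455, -0.3256,  0.0843],
       [ 1.    ,  0.0011, -0.0001,  0.0006],
       [ 0.0005, -0.3256,  0.9455, -0.1692],
       [ 0.    ,  0.    ,  0.    ,  1.    ]])}
```

```bash
cat >> h.py <<'E'
np.set_printoptions(precision=4,suppress=True)
from scipy.spatial.transform import Rotation as Ro
def inc(p0,y0,p1,y1):
    "increments from commanded pose (tool down) p0,yaw0 to p1,yaw1"
    R=Ro.from_euler('xyz',[180,0,y0],degrees=True)
    s=R.inv().apply(np.subtract(p1,p0))/.05
    return [0,0,round(-(y1-y0)/8,3)]+list(np.round(s,3))
def wpose():
    s=state(); return s["position"],Ro.from_euler('xyz',s["tcp_rot"],degrees=True)
def wplane(uv,z,pose):
    c=calibration("wrist"); p=cv2.undistortPoints(np.float64(uv).reshape(-1,1,2),np.float64(c["mtx"]),np.float64(c["distortion"])).reshape(-1,2)
    M=np.float64(c["mount"]); P,R=pose
    o=P+R.apply(M[:3,3]); d=R.apply(np.c_[p,np.ones(len(p))]@M[:3,:3].T)
    return o+d*((np.asarray(z)-o[2])/d[:,2])[:,None]
E
python3 - <<'E'
from h import *
print(inc([.219,.585,.204],159.5,[.44,.32,.28],101))
E
```

```text
[0, 0, 7.312, np.float64(-5.996), np.float64(-3.416), np.float64(-1.52)]
```

Request:
apply_moves(increments=[[0, 0, 7.312, -6, -3.4, -1.52, 0], [0, 0, 7.312, -6, -3.4, -1.52, 0], [0, 0, 7.312, -6, -3.4, -1.52, 0], [0, 0, 7.312, -6, -3.4, -1.52, 0], [0, 0, 7.312, -6, -3.4, -1.52, 0], [0, 0, 7.312, -6, -3.4, -1.52, 0], [0, 0, 7.312, -6, -3.4, -1.52, 0], [0, 0, 7.312, -6, -3.4, -1.52, 0], [0, 0, 7.312, -6, -3.4, -1.52, 0], [0, 0, 7.312, -6, -3.4, -1.52, 0], [0, 0, 7.312, -6, -3.4, -1.52, 0]])

```text
clock: 1.48
position: [0.4398, 0.3217, 0.2799]
tcp_rot: [-180.0, 0.0, 101.1]
ft_force: [-0.5, -0.2, 0.3]
gripper_width: 0.0856
finger_force: 0.0
```

```bash
python3 - <<'E'
from h import *
p=wpose(); print(p[0],state()["tcp_rot"],state()["clock"])
a=capture("wrist"); cv2.imwrite("pics/w1.png",a); np.savez("w1.npz",P=p[0],R=p[1].as_matrix())
cv2.imwrite("pics/w1b.png",cv2.resize(a,(800,600),interpolation=cv2.INTER_CUBIC))
print(inc([.44,.32,.28],101,[.52,-.06,.28],78))
E
```

```text
[0.4398 0.3217 0.2799] [-179.9862    0.0015  101.0847] 1.475
[0, 0, 2.875, np.float64(-7.766), np.float64(0.12), np.float64(0.0)]
```

View pics/w1b.png

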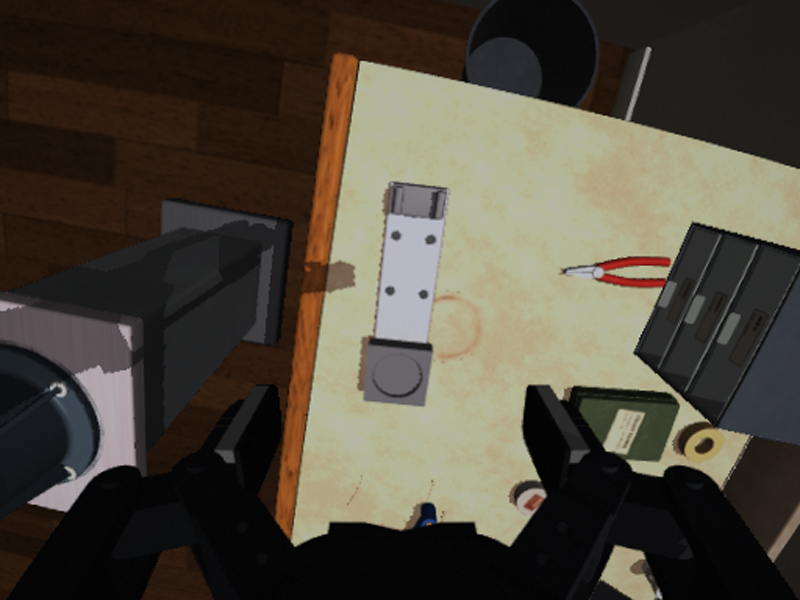

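Wrist view 1: jig clear, pocket mouth about (397,375) in the 800x600 scaling, fork about (418,200), tail of the lever at bottom (427,515). Now the lever view.

Request:
apply_moves(increments=[[0, 0, 2.875, -7.8, 0.1, 0, 0], [0, 0, 2.875, -7.8, 0.1, 0, 0], [0, 0, 2.875, -7.8, 0.1, 0, 0], [0, 0, 2.875, -7.8, 0.1, 0, 0], [0, 0, 2.875, -7.8, 0.1, 0, 0], [0, 0, 2.875, -7.8, 0.1, 0, 0], [0, 0, 2.875, -7.8, 0.1, 0, 0], [0, 0, 2.875, -7.8, 0.1, 0, 0], [0, 0, 2.875, -7.8, 0.1, 0, 0], [0, 0, 2.875, -7.8, 0.1, 0, 0]])

```text
clock: 2.78
position: [0.5193, -0.059, 0.2801]
tcp_rot: [-180.0, -0.0, 78.1]
ft_force: [-0.8, -0.0, -0.0]
gripper_width: 0.0854
finger_force: 0.0
```

```bash
python3 - <<'E'
from h import *
p=wpose(); print(p[0],state()["tcp_rot"],state()["clock"])
a=capture("wrist"); cv2.imwrite("pics/w2.png",a); np.savez("w2.npz",P=p[0],R=p[1].as_matrix())
b=cv2.imread("pics/w1.png")
c1=cv2.resize(b[110:270,225:295],None,fx=3.75,fy=3.75,interpolation=cv2.INTER_CUBIC)
c2=cv2.resize(a,None,fx=1.05,fy=1.05)
o=np.zeros((600,800,3),np.uint8); o[:,:262]=c1[:600,:262]; o[:403,263:800]=c2[:403,:537]
cv2.imwrite("pics/c2.png",o)
E
```

```text
[ 0.5193 -0.059   0.2801] [-179.9783   -0.0191   78.1459] 2.775
```

View pics/c2.png

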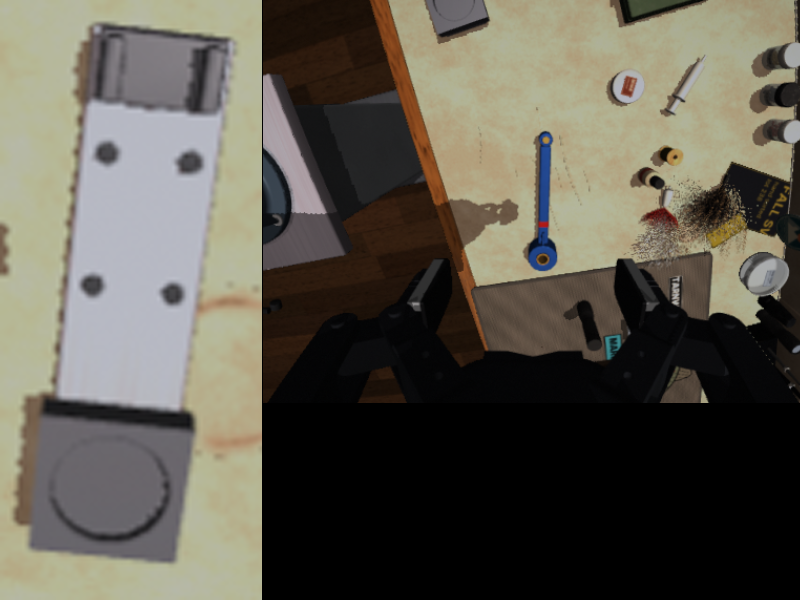

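Left crop: pocket rim ellipse x 49–170, y 434–540; fork pad between cheeks about (158,70). Right: lever bore (543,259), tail top (545,139), red band (543,225), torch tail about (578,308).

```bash
python3 - <<'E'
from h import *
def L(f):
    d=np.load(f); return d["P"],Ro.from_matrix(d["R"])
w1,w2=L("w1.npz"),L("w2.npz")
def c1(x,y): return [(x+.5)/3.75+225-.5,(y+.5)/3.75+110-.5]
for n,x,y,z in (("pocket",109.5,487,.028),("padc",158,70,.022),("holesA",148.5,157,.008),("holesB",132,289,.008),("blk1",43,402,.028),("blk2",194,412,.028),("blk3",176,562,.028),("blk4",29,548,.028)):
    print(n,wplane([c1(x,y)],z,w1)[0])
a=cv2.imread("pics/w2.png"); h=cv2.cvtColor(a,cv2.COLOR_BGR2HSV)
H,S,V=cv2.split(h)
m=((H>105)&(H<130)&(S>150)&(V>60)).astype(np.uint8); m[:,:200]=0; m[270:]=0;m[:,330:]=0
n,lab,st,ce=cv2.connectedComponentsWithStats(m)
for i in range(1,n):
    if st[i,4]>15: print("blue",st[i],ce[i])
r=(((H<8)|(H>172))&(S>150)&(V>80)).astype(np.uint8); r[:,:250]=0;r[:,285:]=0
n,lab,st,ce=cv2.connectedComponentsWithStats(r)
for i in range(1,n):
    if st[i,4]>5: print("red",st[i],ce[i],wplane([ce[i]],.026,w2)[0])
for n,x,y,z in(("bore",280,259,.036),("tail",282,139,.03),("torchtop",315,308,.101),("pocket2",457-263,6,.028)): print(n,wplane([[x/1.05,y/1.05]],z,w2)[0])
# bar centreline by rows
rows=[]
for v in range(145,205,4):
    u=np.where(m[v])[0]
    if len(u)>3: rows.append([u.mean(),v])
P=wplane(rows,.026,w2); print(np.degrees(np.arctan2(*(P[0]-P[-1])[[1,0]])),P[[0,-1]], [len(np.where(m[v])[0]) for v in range(145,205,8)])
E
```

```text
pocket [0.4627 0.1762 0.028 ]
padc [0.4465 0.3634 0.022 ]
holesA [0.4507 0.3252 0.008 ]
holesB [0.4555 0.2654 0.008 ]
blk1 [0.4256 0.2123 0.028 ]
blk2 [0.4925 0.2206 0.028 ]
blk3 [0.501 0.143 0.028]
blk4 [0.4317 0.1371 0.028 ]
blue [263 126  13  84 713] [267.8093 169.1515]
blue [253 217  27  41 513] [266.154  239.5614]
red [262 211  10   5  45] [266.4444 213.2222] [ 0.5142 -0.1589  0.026 ]
bore [ 0.5031 -0.2155  0.036 ]
tail [ 0.543  -0.0287  0.03  ]
torchtop [ 0.543  -0.2695  0.101 ]
pocket2 [0.4655 0.1621 0.028 ]
77.43157676066957 [[ 0.5393 -0.048   0.026 ]
 [ 0.5193 -0.1377  0.026 ]] [10, 9, 9, 9, 9, 8, 9, 9]
```

```bash
python3 - <<'E'
from h import *
print(inc([.5193,-.059,.2801],78.1,[.555,-.351,.16],78.1))
print(inc([.5193,-.059,.2801],78.1,[.555,-.351,.056],78.1))
a=cv2.imread("pics/t0.png")
# torch consistency: predicted pixels in top/scene (800 scale)
for n in("top","scene"): print(n,proj(n,[[.555,-.351,.101],[.555,-.351,.003],[.4627,.176,.028],[.4465,.363,.022]])/.64)
E
```

```text
[0, 0, -0.0, np.float64(-5.567), np.float64(1.903), np.float64(2.402)]
[0, 0, -0.0, np.float64(-5.567), np.float64(1.903), np.float64(4.482)]
top [[511.9509 342.7224]
 [506.4895 360.2632]
 [307.6316 305.0386]
 [243.6639 284.2906]]
scene [[496.2617 366.2166]
 [490.9468 416.2856]
 [322.8696 293.1083]
 [289.0196 267.8357]]
```

Request:
apply_moves(increments=[[0, 0, 0, -5.57, 1.9, 2.0, 0], [0, 0, 0, -5.57, 1.9, 2.0, 0], [0, 0, 0, -5.57, 1.9, 2.0, 0], [0, 0, 0, -5.57, 1.9, 2.0, 0], [0, 0, 0, -5.57, 1.9, 2.0, 0], [0, 0, 0, -5.57, 1.9, 2.0, 0], [0, 0, 0, -5.57, 1.9, 2.0, 0], [0, 0, 0, -5.57, 1.9, 2.0, 0], [0, 0, 0, -5.57, 1.9, 2.0, 0]])

```text
clock: 3.95
position: [0.5552, -0.3514, 0.181]
tcp_rot: [179.9, 0.0, 78.1]
ft_force: [0.3, 0.3, 0.2]
gripper_width: 0.0851
finger_force: 0.0
```

```bash
python3 - <<'E'
from h import *
p=wpose(); print(p[0],state()["tcp_rot"])
a=capture("wrist"); cv2.imwrite("pics/w3.png",a)
M=np.float64(calibration("wrist")["mount"]);c=calibration("wrist")
def wproj(P):
    q=(p[1].inv().apply(P-p[0])-M[:3,3])@M[:3,:3]
    return cv2.projectPoints(q.reshape(-1,1,3),np.zeros(3),np.zeros(3),np.float64(c["mtx"]),np.float64(c["distortion"]))[0].reshape(-1,2)
P=np.array([[.555,-.351,.101],[.555,-.351,.003]]);uv=wproj(P);print(uv)
th=np.linspace(0,6.28,40)
for z in(.101,.003):
    for u in wproj(np.c_[.555+.0135*np.cos(th),-.351+.0135*np.sin(th),th*0+z]): cv2.circle(a,(int(round(u[0])),int(round(u[1]))),0,(0,255,255),-1)
cv2.imwrite("pics/w3b.png",cv2.resize(a,(800,600),interpolation=cv2.INTER_CUBIC))
E
```

```text
[ 0.5552 -0.3514  0.181 ] [179.9492   0.0224  78.12  ]
[[256.6943 190.2187]
 [256.7536 165.8004]]
```

View pics/w3b.png

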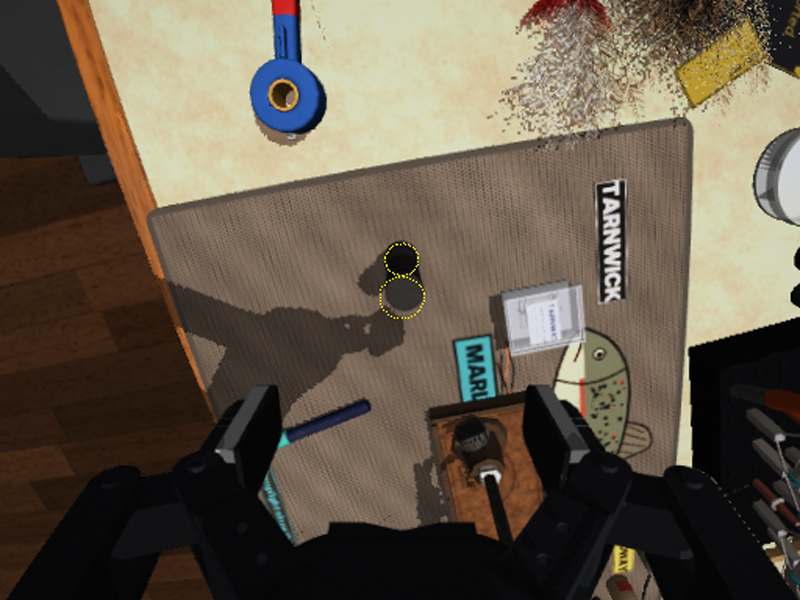

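The overlay circles match the torch at (404,298)/(402,260), so its position is confirmed; the vise stand at (475,440) is well off the gripper. Descend and grip.

Request:
apply_moves(increments=[[0, 0, 0, 0, 0, 0.8, 0], [0, 0, 0, 0, 0, 1.6, 0], [0, 0, 0, 0, 0, 2.2, 0], [0, 0, 0, 0, 0, 2.5, 0], [0, 0, 0, 0, 0, 2.5, 0], [0, 0, 0, 0, 0, 2.5, 0.3], [0, 0, 0, 0, 0, 2.5, 0.9], [0, 0, 0, 0, 0, 2.5, 0.9], [0, 0, 0, 0, 0, 2.5, 0.9], [0, 0, 0, 0, 0, 2.5, 0.9], [0, 0, 0, 0, 0, 2.5, 0.9], [0, 0, 0, 0, 0, 2.5, 0.9]], squeeze=30)

```text
clock: 5.5
position: [0.555, -0.3533, 0.0559]
tcp_rot: [179.9, 0.0, 78.0]
ft_force: [-0.1, 0.9, 5.6]
gripper_width: 0.023
finger_force: 29.8
```

```bash
python3 - <<'E'
from h import *
print(inc([.555,-.3533,.0559],78.0,[.4627,.174,.186],78.0))
E
```

```text
[0, 0, -0.0, np.float64(9.932), np.float64(-3.998), np.float64(-2.602)]
```

Request:
apply_moves(increments=[[0, 0, 0, 0, 0, -0.4, 0.9], [0, 0, 0, 0, 0, -1.2, 0.9], [0, 0, 0, 0, 0, -2.0, 0.9], [0, 0, 0, 0, 0, -2.6, 0.9], [0, 0, 0, 0, 0, -2.6, 0.9]])

```text
clock: 6.12
position: [0.5563, -0.3542, 0.1885]
tcp_rot: [179.6, 0.2, 78.0]
ft_force: [0.5, -1.2, -1.5]
gripper_width: 0.0227
finger_force: 29.9
```

Now travel over the pocket at 0.7 units per row and ease in.

Request:
apply_moves(increments=[[0, 0, 0, 0.5, -0.2, 0, 0.9], [0, 0, 0, 1.3, -0.52, 0, 0.9], [0, 0, 0, 2.1, -0.85, 0, 0.9], [0, 0, 0, 2.9, -1.17, 0, 0.9], [0, 0, 0, 3.7, -1.5, 0, 0.9], [0, 0, 0, 4.5, -1.8, 0, 0.9], [0, 0, 0, 5.3, -2.13, 0, 0.9], [0, 0, 0, 6.1, -2.45, 0, 0.9], [0, 0, 0, 6.9, -2.78, 0, 0.9], [0, 0, 0, 7.7, -3.1, 0, 0.9], [0, 0, 0, 8.5, -3.42, 0, 0.9], [0, 0, 0, 9.2, -3.7, 0, 0.9], [0, 0, 0, 9.7, -3.9, 0, 0.9], [0, 0, 0, 9.93, -4, 0, 0.9], [0, 0, 0, 9.93, -4, 0, 0.9], [0, 0, 0, 9.93, -4, 0, 0.9]])

```text
clock: 8.12
position: [0.4624, 0.1734, 0.1847]
tcp_rot: [-180.0, 0.0, 78.0]
ft_force: [-0.3, 0.3, -1.5]
gripper_width: 0.0229
finger_force: 29.9
```

```bash
python3 - <<'E'
from h import *
p=wpose(); s=state();print(p[0],s["tcp_rot"],s["finger_force"])
a=capture("wrist"); cv2.imwrite("pics/w4.png",a); 
M=np.float64(calibration("wrist")["mount"]);c=calibration("wrist")
def wproj(P):
    q=(p[1].inv().apply(P-p[0])-M[:3,3])@M[:3,:3]
    return cv2.projectPoints(q.reshape(-1,1,3),np.zeros(3),np.zeros(3),np.float64(c["mtx"]),np.float64(c["distortion"]))[0].reshape(-1,2)
th=np.linspace(0,6.28,60)
for x,y,r,z in((p[0][0],p[0][1]+.002,.0135,p[0][2]-.053),(.4627,.176,.027,.028)):
    for u in wproj(np.c_[x+r*np.cos(th),y+r*np.sin(th),th*0+z]): cv2.circle(a,(int(round(u[0])),int(round(u[1]))),0,(0,255,255),-1)
cv2.imwrite("pics/w4b.png",cv2.resize(a[60:360,56:456],(800,600),interpolation=cv2.INTER_CUBIC))
b=capture("scene");cv2.imwrite("pics/s4.png",b)
E
```

```text
[0.4624 0.1734 0.1847] [-179.9798    0.0362   77.9634] 29.87251641898183
```

View pics/w4b.png

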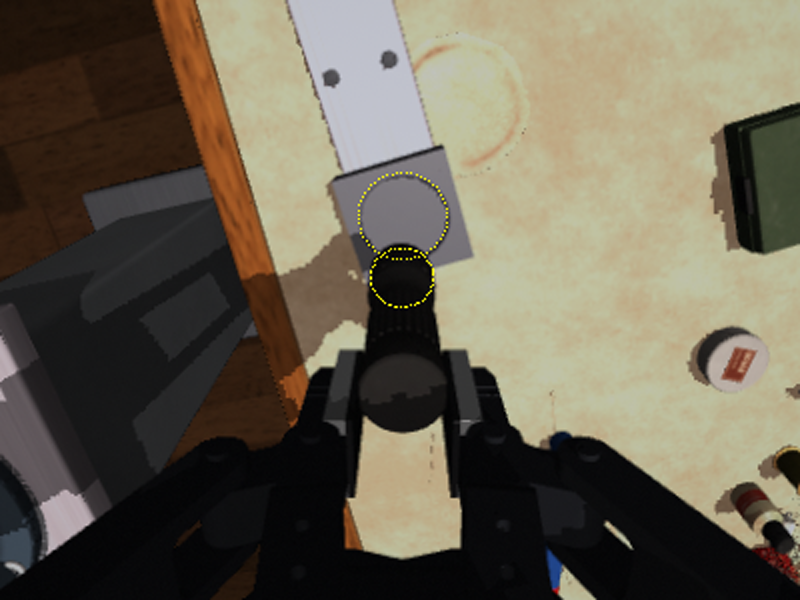

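Block corners (332,180),(442,147),(473,257) are centred on the overlaid pocket circle (403,216), and the lens hangs over it. Lower 64 mm and hold.

Request:
apply_moves(increments=[[0, 0, 0, 0, 0, 0.3, 0.9], [0, 0, 0, 0, 0, 0.6, 0.9], [0, 0, 0, 0, 0, 0.9, 0.9], [0, 0, 0, 0, 0, 1.15, 0.9], [0, 0, 0, 0, 0, 1.28, 0.9], [0, 0, 0, 0, 0, 1.28, 0.9], [0, 0, 0, 0, 0, 1.28, 0.9], [0, 0, 0, 0, 0, 1.28, 0.9], [0, 0, 0, 0, 0, 1.28, 0.9], [0, 0, 0, 0, 0, 1.28, 0.9], [0, 0, 0, 0, 0, 1.28, 0.9], [0, 0, 0, 0, 0, 1.28, 0.9], [0, 0, 0, 0, 0, 1.28, 0.9], [0, 0, 0, 0, 0, 1.28, 0.9], [0, 0, 0, 0, 0, 1.28, 0.9], [0, 0, 0, 0, 0, 1.28, 0.9], [0, 0, 0, 0, 0, 1.28, 0.9], [0, 0, 0, 0, 0, 1.28, 0.9], [0, 0, 0, 0, 0, 1.28, 0.9], [0, 0, 0, 0, 0, 1.28, 0.9]])

```text
clock: 10.72
position: [0.4623, 0.1743, 0.121]
tcp_rot: [180.0, -0.0, 78.0]
ft_force: [0.5, -0.3, -1.3]
gripper_width: 0.0223
finger_force: 29.9
```

Request:
apply_moves(increments=[[0, 0, 0, 0, 0, 0, 0.9], [0, 0, 0, 0, 0, 0, 0.9], [0, 0, 0, 0, 0, 0, 0.9], [0, 0, 0, 0, 0, 0, 0.9], [0, 0, 0, 0, 0, 0, 0.9], [0, 0, 0, 0, 0, 0, 0.9], [0, 0, 0, 0, 0, 0, 0.9], [0, 0, 0, 0, 0, 0, 0.9]])

```text
clock: 11.72
position: [0.4623, 0.1743, 0.121]
tcp_rot: [180.0, -0.0, 78.0]
ft_force: [-0.4, 0.1, -0.5]
gripper_width: 0.0229
finger_force: 29.9
```

```bash
python3 - <<'E'
from h import *
p=wpose(); s=state();print(p[0],s["tcp_rot"],s["finger_force"],s["clock"])
a=capture("wrist"); cv2.imwrite("pics/w5.png",a); b=capture("scene"); 
uv=proj("scene",[[.4627,.176,.028]])[0]; print(uv)
u,v=int(uv[0]),int(uv[1])
o=np.hstack([cv2.resize(a[60:360,56:456],(400,300)),cv2.resize(b[v-60:v+15,u-50:u+50],(400,300),interpolation=cv2.INTER_CUBIC)])
cv2.imwrite("pics/c5.png",o)
E
```

```text
[0.4623 0.1743 0.121 ] [179.9983  -0.0008  78.0036] 29.88050715357531 11.725
[206.6366 187.5893]
```

View pics/c5.png

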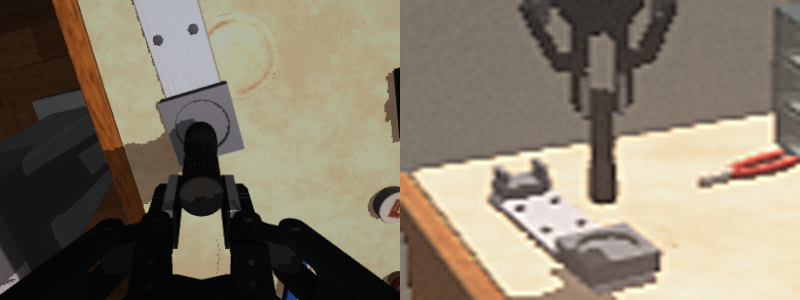

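Left (wrist): lens over the pocket; right (scene): torch vertical, a few cm above the block. Go back up and return the same way.

Request:
apply_moves(increments=[[0, 0, 0, 0, 0, -0.4, 0.9], [0, 0, 0, 0, 0, -1.0, 0.9], [0, 0, 0, -0.4, 0.16, -1.28, 0.9], [0, 0, 0, -1.2, 0.48, -1.28, 0.9], [0, 0, 0, -2.0, 0.81, -1.28, 0.9], [0, 0, 0, -2.8, 1.13, -1.28, 0.9], [0, 0, 0, -3.6, 1.45, -1.28, 0.9], [0, 0, 0, -4.4, 1.77, -1.28, 0.9], [0, 0, 0, -5.2, 2.1, -1.28, 0.9], [0, 0, 0, -6.0, 2.42, -1.28, 0.9], [0, 0, 0, -6.8, 2.74, -1.28, 0.9], [0, 0, 0, -7.6, 3.06, -1.28, 0.9], [0, 0, 0, -8.4, 3.38, -1.28, 0.9], [0, 0, 0, -9.1, 3.67, -1.28, 0.9], [0, 0, 0, -9.6, 3.87, -1.28, 0.9], [0, 0, 0, -9.93, 4, -1.28, 0.9], [0, 0, 0, -9.93, 4, -1.28, 0.9], [0, 0, 0, -9.93, 4, -1.28, 0.9]])

```text
clock: 14.08
position: [0.5543, -0.3515, 0.1848]
tcp_rot: [-179.9, -0.1, 78.0]
ft_force: [0.0, -0.2, -0.9]
gripper_width: 0.0226
finger_force: 29.9
```

Request:
apply_moves(increments=[[0, 0, 0, 0, 0, 0.5, 0.9], [0, 0, 0, 0, 0, 1.1, 0.9], [0, 0, 0, 0, 0, 1.7, 0.9], [0, 0, 0, 0, 0, 2.2, 0.9], [0, 0, 0, 0, 0, 2.45, 0.9], [0, 0, 0, 0, 0, 2.53, 0.9], [0, 0, 0, 0, 0, 2.56, 0.9], [0, 0, 0, 0, 0, 2.58, 0.9], [0, 0, 0, 0, 0, 2.59, 0.9], [0, 0, 0, 0, 0, 2.59, 0.9]])

```text
clock: 15.32
position: [0.555, -0.3532, 0.0561]
tcp_rot: [179.9, 0.0, 78.0]
ft_force: [0.7, 0.6, 0.2]
gripper_width: 0.0228
finger_force: 30.0
```

Request:
apply_moves(increments=[[0, 0, 0, 0, 0, 0.01, 0.9], [0, 0, 0, 0, 0, 0.01, 0.6], [0, 0, 0, 0, 0, 0.01, 0.4], [0, 0, 0, 0, 0, 0.01, 0.2], [0, 0, 0, 0, 0, 0.01, 0], [0, 0, 0, 0, 0, 0.01, 0], [0, 0, 0, 0, 0, 0.01, 0], [0, 0, 0, 0, 0, 0.01, 0], [0, 0, 0, 0, 0, -0.5, 0], [0, 0, 0, 0, 0, -1.2, 0], [0, 0, 0, 0, 0, -2.2, 0], [0, 0, 0, 0, 0, -3, 0], [0, 0, 0, 0, 0, -3, 0]])

```text
clock: 16.95
position: [0.5568, -0.3547, 0.2101]
tcp_rot: [179.5, 0.3, 78.0]
ft_force: [0.2, -0.4, -0.5]
gripper_width: 0.0853
finger_force: 0.0
```

```bash
python3 - <<'E'
from h import *
p=wpose(); print(p[0],state()["tcp_rot"])
a=capture("wrist"); cv2.imwrite("pics/w6.png",a); b=capture("scene")
q=proj("scene",[[.555,-.351,.05]])[0].astype(int); u,v=q
cv2.imwrite("pics/c6.png",np.hstack([cv2.resize(a,(400,300)),cv2.resize(b[v-45:v+45,u-60:u+60],(400,300),interpolation=cv2.INTER_CUBIC)]))
h=cv2.cvtColor(a,cv2.COLOR_BGR2HSV);H,S,V=cv2.split(h)
r=(((H<8)|(H>172))&(S>150)&(V>80)).astype(np.uint8)
n,lab,st,ce=cv2.connectedComponentsWithStats(r)
for i in range(1,n):
    if st[i,4]>20: print("red",st[i],ce[i],wplane([ce[i]],.026,p)[0])
print(inc(p[0],78,[.515,-.1593,.18],77.8))
E
```

```text
[ 0.5568 -0.3547  0.2101] [179.5396   0.2645  78.0099]
red [328   0  47  17 263] [349.5133   6.27  ] [ 0.6992 -0.1957  0.026 ]
red [177   4  15  10 129] [183.9845   8.1163] [ 0.5151 -0.1598  0.026 ]
red [362 234   3  23  50] [362.88 245.24] [ 0.6859 -0.5067  0.026 ]
[0, 0, 0.025, np.float64(3.649), np.float64(-1.631), np.float64(0.602)]
```

View pics/c6.png

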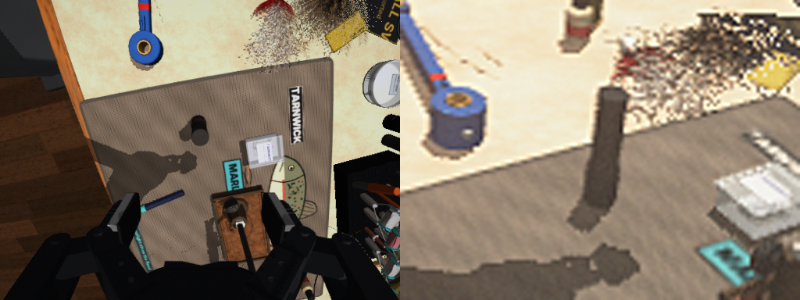

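Torch stands upright again at its place; band seen at (0.515, -0.160) once more. Go above the band.

Request:
apply_moves(increments=[[0, 0, 0, 0.7, -0.3, 0, 0], [0, 0, 0, 1.5, -0.7, 0, 0], [0, 0, 0, 2.3, -1.1, 0, 0], [0, 0, 0, 3.0, -1.4, 0, 0], [0, 0, 0.025, 3.6, -1.63, 0.6, 0], [0, 0, 0.025, 3.6, -1.63, 0.6, 0], [0, 0, 0.025, 3.6, -1.63, 0.6, 0], [0, 0, 0.025, 3.6, -1.63, 0.6, 0], [0, 0, 0.025, 3.6, -1.63, 0.6, 0]])

```text
clock: 18.18
position: [0.5129, -0.1611, 0.1759]
tcp_rot: [179.9, 0.0, 77.7]
ft_force: [-0.7, 0.6, 0.5]
gripper_width: 0.0854
finger_force: 0.0
```

```bash
python3 - <<'E'
from h import *
p=wpose(); print(p[0],state()["tcp_rot"])
a=capture("wrist"); cv2.imwrite("pics/w7.png",a)
h=cv2.cvtColor(a,cv2.COLOR_BGR2HSV);H,S,V=cv2.split(h)
r=(((H<8)|(H>172))&(S>150)&(V>80)).astype(np.uint8)
n,lab,st,ce=cv2.connectedComponentsWithStats(r)
for i in range(1,n):
    if st[i,4]>50: print("red",st[i],ce[i],wplane([ce[i]],.026,p)[0])
m=((H>105)&(H<130)&(S>150)&(V>60)).astype(np.uint8)
rows=[]
for v in range(10,300,4):
    u=np.where(m[v,180:340])[0]+180
    if len(u)>3: rows.append([u.mean(),v,len(u)])
rows=np.array(rows); P=wplane(rows[:,:2],.026,p)
print(np.c_[rows,P][::2])
E
```

```text
[ 0.5129 -0.1611  0.1759] [179.9275   0.0292  77.7353]
red [391 150  27  15  75] [406.5467 157.7333] [ 0.6917 -0.1816  0.026 ]
red [252 166  13   8  94] [257.9468 169.8723] [ 0.5146 -0.1592  0.026 ]
[[259.5     38.       4.       0.5461  -0.0205   0.026 ]
 [259.      46.       6.       0.544   -0.028    0.026 ]
 [259.      54.      13.       0.5423  -0.0356   0.026 ]
 [259.      62.      13.       0.5407  -0.0434   0.026 ]
 [259.      70.      13.       0.539   -0.0513   0.026 ]
 [259.      78.      13.       0.5373  -0.0592   0.026 ]
 [259.      86.      13.       0.5355  -0.0673   0.026 ]
 [259.      94.      13.       0.5338  -0.0754   0.026 ]
 [258.5    102.      12.       0.5315  -0.0836   0.026 ]
 [258.5    110.      12.       0.5297  -0.092    0.026 ]
 [258.5    118.      12.       0.5278  -0.1005   0.026 ]
 [258.5    126.      12.       0.526   -0.1092   0.026 ]
 [258.5    134.      12.       0.5241  -0.118    0.026 ]
 [258.5    142.      12.       0.5222  -0.1269   0.026 ]
 [258.5    150.      12.       0.5202  -0.136    0.026 ]
 [258.5    158.      12.       0.5182  -0.1453   0.026 ]
 [257.5    178.      12.       0.512   -0.1689   0.026 ]
 [257.6364 186.      11.       0.51    -0.1788   0.026 ]
 [258.1667 194.      12.       0.5085  -0.189    0.026 ]
 [258.     206.      31.       0.5049  -0.2044   0.026 ]
 [258.4737 214.      19.       0.5032  -0.2151   0.026 ]
 [258.4211 222.      19.       0.5008  -0.2259   0.026 ]
 [257.5    230.      20.       0.4973  -0.2368   0.026 ]]
```

Request:
apply_moves(increments=[[0, 0, 0, 0.04, 0.03, 0.6, 0], [0, 0, 0, 0.04, 0.03, 1.4, 0], [0, 0, 0, 0.04, 0.03, 2.2, 0], [0, 0, 0, 0.04, 0.03, 2.8, 0], [0, 0, 0, 0.04, 0.03, 3.2, 0], [0, 0, 0, 0.04, 0.03, 3.4, 0], [0, 0, 0, 0.04, 0.03, 3.4, 0], [0, 0, 0, 0.04, 0.03, 3.4, 0]])

```text
clock: 19.23
position: [0.515, -0.1587, 0.0063]
tcp_rot: [179.9, 0.0, 77.8]
ft_force: [-0.1, 0.1, 0.8]
gripper_width: 0.0855
finger_force: 0.0
```

Request:
apply_moves(increments=[[0, 0, 0, -0.01, 0, 0.06, 0.3], [0, 0, 0, -0.01, 0, 0.06, 0.6], [0, 0, 0, -0.01, 0, 0.06, 0.7], [0, 0, 0, -0.01, 0, 0.06, 0.8], [0, 0, 0, -0.01, 0, 0.06, 0.95], [0, 0, 0, -0.01, 0, 0.06, 0.95], [0, 0, 0, -0.01, 0, 0.06, 0.95], [0, 0, 0, -0.01, 0, 0.06, 0.95], [0, 0, 0, -0.01, 0, 0.06, 0.95]], squeeze=60)

```text
clock: 20.35
position: [0.5142, -0.1588, 0.0025]
tcp_rot: [180.0, 0.0, 77.8]
ft_force: [-0.2, 0.1, 0.0]
gripper_width: 0.0041
finger_force: 0.0
```

```bash
python3 - <<'E'
from h import *
p=wpose(); s=state(); print(p[0],s["gripper_width"],s["finger_force"])
a=capture("wrist"); b=capture("scene"); q=proj("scene",[[.515,-.159,.05]])[0].astype(int); u,v=q
cv2.imwrite("pics/c8.png",np.hstack([cv2.resize(a[60:360,56:456],(400,300)),cv2.resize(b[v-45:v+45,u-60:u+60],(400,300),interpolation=cv2.INTER_CUBIC)]))
E
```

```text
[ 0.5142 -0.1588  0.0025] 0.004131388815068504 0.0
```

View pics/c8.png

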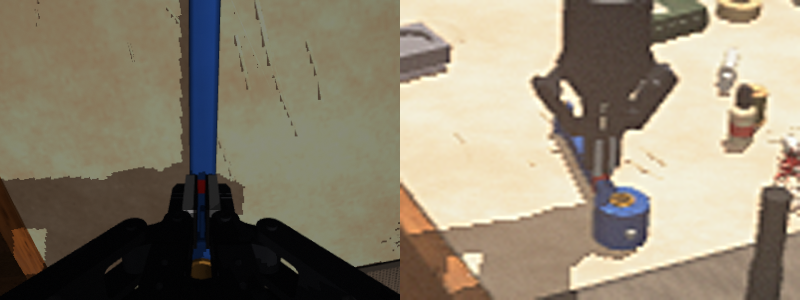

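Wrist crop: the pads sit at the band (203,187), the bar running up from it; scene shows the lever flat and still. But the width reads 4 mm without force, so I close fully and check.

Request:
apply_moves(increments=[[0, 0, 0, 0, 0, 0, 1], [0, 0, 0, 0, 0, 0, 1], [0, 0, 0, 0, 0, 0, 1]])

```text
clock: 20.82
position: [0.5142, -0.1588, 0.0025]
tcp_rot: [180.0, 0.0, 77.8]
ft_force: [0.4, 0.1, -0.2]
gripper_width: -0.0001
finger_force: 0.0
```

```bash
python3 - <<'E'
from h import *
s=state(); print(s["position"],s["gripper_width"],s["finger_force"],s["ft_force"])
a=capture("wrist")
for v in (232,240,248,256,262): print(v,[tuple(x) for x in a[v,236:278:2].tolist()])
E
```

```text
[ 0.5142 -0.1588  0.0025] -5.7460011331809455e-05 0.0 [ 0.3967  0.1236 -0.1516]
232 [(55, 69, 82), (55, 69, 83), (53, 68, 82), (53, 66, 81), (51, 65, 79), (32, 14, 7), (42, 20, 8), (97, 47, 21), (100, 48, 22), (74, 35, 15), (74, 35, 15), (61, 29, 14), (48, 22, 8), (91, 43, 20), (103, 50, 23), (105, 51, 24), (92, 44, 20), (77, 37, 17), (93, 111, 109), (110, 136, 137), (110, 136, 137)]
240 [(54, 67, 81), (53, 67, 81), (52, 66, 80), (53, 66, 80), (43, 54, 67), (36, 35, 36), (35, 35, 36), (35, 35, 36), (35, 35, 36), (21, 21, 22), (3, 3, 2), (2, 3, 2), (24, 25, 25), (35, 35, 36), (36, 36, 36), (35, 35, 36), (35, 35, 36), (7, 8, 52), (41, 52, 66), (55, 69, 83), (55, 68, 82)]
248 [(4, 3, 3), (4, 3, 2), (3, 2, 2), (3, 2, 2), (22, 22, 22), (35, 35, 36), (36, 36, 36), (35, 35, 36), (36, 35, 36), (18, 18, 18), (4, 4, 4), (3, 3, 3), (21, 21, 21), (36, 36, 36), (35, 35, 35), (35, 35, 36), (35, 36, 36), (20, 20, 19), (5, 5, 4), (4, 3, 3), (5, 5, 3)]
256 [(3, 3, 2), (5, 3, 4), (4, 4, 3), (4, 3, 3), (30, 30, 31), (36, 36, 36), (35, 36, 36), (35, 35, 36), (36, 35, 36), (16, 16, 17), (3, 3, 3), (3, 2, 3), (19, 19, 19), (36, 35, 36), (35, 35, 36), (35, 34, 35), (36, 35, 36), (26, 26, 26), (5, 4, 4), (5, 4, 4), (6, 5, 5)]
262 [(5, 5, 4), (3, 2, 2), (4, 3, 3), (6, 5, 6), (35, 35, 36), (36, 36, 36), (35, 35, 35), (35, 34, 35), (36, 36, 36), (12, 12, 11), (3, 3, 3), (4, 3, 4), (12, 12, 13), (29, 29, 29), (23, 23, 23), (32, 32, 32), (35, 35, 35), (36, 35, 36), (5, 4, 4), (5, 4, 4), (5, 4, 5)]
```

The fingers shut above the bar with no force, and in the wrist pictures the open pad tips lie about 24 mm farther back than the nominal TCP. That puts the shut tips at z≈0.026, just over the bar. I open and go lower in steps, watching the force.

Request:
apply_moves(increments=[[0, 0, 0, 0, 0, -0.1, 0.5], [0, 0, 0, 0, 0, -0.1, 0], [0, 0, 0, 0, 0, -0.1, 0], [0, 0, 0, 0, 0, -0.1, 0], [0, 0, 0, 0, 0, -0.1, 0], [0, 0, 0, 0, 0, 0.1, 0], [0, 0, 0, 0, 0, 0.2, 0], [0, 0, 0, 0, 0, 0.24, 0], [0, 0, 0, 0, 0, 0.24, 0], [0, 0, 0, 0, 0, 0.24, 0]])

```text
clock: 22.12
position: [0.5143, -0.1588, -0.0094]
tcp_rot: [180.0, 0.0, 77.8]
ft_force: [0.2, 0.4, 0.3]
gripper_width: 0.0854
finger_force: 0.0
```

```bash
python3 - <<'E'
from h import *
s=state(); print(s["position"],s["gripper_width"],s["ft_force"])
a=capture("wrist"); b=capture("scene"); q=proj("scene",[[.515,-.159,.05]])[0].astype(int); u,v=q
cv2.imwrite("pics/c9.png",np.hstack([cv2.resize(a[130:355,106:406],(400,300),interpolation=cv2.INTER_CUBIC),cv2.resize(b[v-45:v+45,u-60:u+60],(400,300),interpolation=cv2.INTER_CUBIC)]))
E
```

```text
[ 0.5143 -0.1588 -0.0094] 0.08535422281379111 [0.2247 0.436  0.2952]
```

View pics/c9.png

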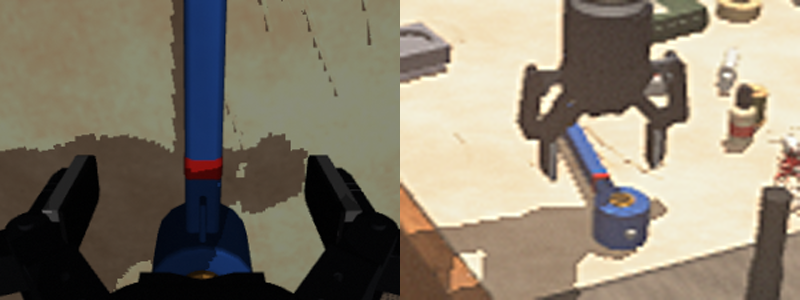

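The open tips are clearly still above the desk (their shadows stand off), the band lies centrally between them at (203,170). Go 8 mm lower and close.

Request:
apply_moves(increments=[[0, 0, 0, 0.04, 0, 0.08, 0], [0, 0, 0, 0.04, 0, 0.15, 0], [0, 0, 0, 0.04, 0, 0.15, 0.3], [0, 0, 0, 0.04, 0, 0.15, 0.5], [0, 0, 0, 0.04, 0, 0.15, 0.7], [0, 0, 0, 0.04, 0, 0.15, 0.8], [0, 0, 0, 0.04, 0, 0.15, 0.95], [0, 0, 0, 0.04, 0, 0.15, 0.95], [0, 0, 0, 0.04, 0, 0.15, 0.95], [0, 0, 0, 0.04, 0, 0.15, 0.95], [0, 0, 0, 0.04, 0, 0.15, 0.95]], squeeze=60)

```text
clock: 23.6
position: [0.5151, -0.157, -0.0166]
tcp_rot: [179.9, 0.0, 77.8]
ft_force: [0.7, 0.1, 5.7]
gripper_width: 0.0144
finger_force: 60.1
```

Request:
apply_moves(increments=[[0, 0, 0, 0, 0, -0.1, 0.95], [0, 0, 0, 0, 0, -0.25, 0.95], [0, 0, 0, 0, 0, -0.5, 0.95], [0, 0, 0, 0, 0, -0.8, 0.95], [0, 0, 0, 0, 0, -1.1, 0.95], [0, 0, 0, 0, 0, -1.5, 0.95], [0, 0, 0, 0, 0, -1.8, 0.95], [0, 0, 0, 0, 0, -2.0, 0.95], [0, 0, 0, 0, 0, -2.0, 0.95], [0, 0, 0, 0, 0, -2.0, 0.95], [0, 0, 0, 0, 0, -2.0, 0.95]])

```text
clock: 24.98
position: [0.514, -0.1566, 0.0823]
tcp_rot: [-179.9, -0.0, 77.8]
ft_force: [0.4, -0.5, -3.4]
gripper_width: 0.0143
finger_force: 58.9
```

```bash
python3 - <<'E'
from h import *
p=wpose(); s=state(); print(p[0],s["tcp_rot"],s["finger_force"],s["ft_force"],s["wrist_torque"])
a=capture("wrist"); cv2.imwrite("pics/w10.png",a); cv2.imwrite("pics/s10.png",capture("scene"))
# lever tail in tool frame: blue mask rows, assumes level
h=cv2.cvtColor(a,cv2.COLOR_BGR2HSV);H,S,V=cv2.split(h)
m=((H>105)&(H<130)&(S>150)&(V>50)).astype(np.uint8)
for v in range(0,240,12):
    u=np.where(m[v,180:340])[0]+180
    if len(u)>3: print(v,u.min(),u.max(),len(u),wplane([[u.mean(),v]],p[0][2]+.0166+.026,p)[0])
# jig from w4 crop corners
P4=np.array([.4624,.1734,.1847]);R4=Ro.from_euler('xyz',[-179.98,.036,77.96],degrees=True)
C=[(332,180),(442,149),(473,257)]
q=wplane([[x/2+56,y/2+60] for x,y in C],.028,(P4,R4));print(q, (q[0]+q[2])/2, np.linalg.norm(np.diff(q,axis=0),axis=1))
e=q[1]-q[2];print(np.degrees(np.arctan2(e[1],e[0])))
print(inc(p[0],77.8,[.4575,.2353,p[0][2]],95.4))
E
```

```text
[ 0.514  -0.1566  0.0823] [-179.9074   -0.0282   77.7998] 58.9294570684433 [ 0.411  -0.5352 -3.4189] [ 0.0724  0.0578 -0.0146]
0 250 266 17 [ 0.5403 -0.0367  0.1249]
12 240 275 36 [ 0.5392 -0.041   0.1249]
24 240 276 37 [ 0.5385 -0.0454  0.1249]
36 241 276 36 [ 0.5377 -0.0499  0.1249]
48 241 275 35 [ 0.5365 -0.0544  0.1249]
60 241 275 35 [ 0.5355 -0.059   0.1249]
72 241 275 35 [ 0.5345 -0.0637  0.1249]
84 241 275 35 [ 0.5335 -0.0684  0.1249]
96 241 274 34 [ 0.5323 -0.0733  0.1249]
108 241 274 34 [ 0.5312 -0.0782  0.1249]
120 241 274 34 [ 0.5301 -0.0833  0.1249]
132 242 273 32 [ 0.529  -0.0885  0.1249]
144 242 273 32 [ 0.5279 -0.0938  0.1249]
156 242 273 32 [ 0.5267 -0.0993  0.1249]
168 242 272 31 [ 0.5253 -0.1048  0.1249]
180 242 272 31 [ 0.524  -0.1106  0.1249]
192 243 272 30 [ 0.523  -0.1166  0.1249]
204 243 272 30 [ 0.5217 -0.1227  0.1249]
216 243 271 29 [ 0.5201 -0.1289  0.1249]
228 243 271 29 [ 0.5187 -0.1354  0.1249]
[[0.4267 0.2063 0.028 ]
 [0.494  0.2107 0.028 ]
 [0.5006 0.1414 0.028 ]] [0.4636 0.1739 0.028 ] [0.0675 0.0696]
95.40707015671315
[0, 0, -2.2, np.float64(7.421), np.float64(-2.762), np.float64(-0.0)]
```

Gripped and lifted, bar level (apparent width follows the level prediction along its length). Second jig estimate: pocket (0.4636, 0.174), yaw 95.4°, agrees. Carry it over.

Request:
apply_moves(increments=[[0, 0, -0.06, 0.2, -0.07, 0, 0.95], [0, 0, -0.18, 0.6, -0.22, 0, 0.95], [0, 0, -0.35, 1.2, -0.45, 0, 0.95], [0, 0, -0.53, 1.8, -0.67, 0, 0.95], [0, 0, -0.71, 2.4, -0.89, 0, 0.95], [0, 0, -0.89, 3.0, -1.12, 0, 0.95], [0, 0, -1.07, 3.6, -1.34, 0, 0.95], [0, 0, -1.24, 4.2, -1.56, 0, 0.95], [0, 0, -1.42, 4.8, -1.79, 0, 0.95], [0, 0, -1.6, 5.4, -2.01, 0, 0.95], [0, 0, -1.78, 6.0, -2.23, 0, 0.95], [0, 0, -1.95, 6.6, -2.46, 0, 0.95], [0, 0, -2.08, 7.0, -2.61, 0, 0.95], [0, 0, -2.15, 7.3, -2.72, 0, 0.95], [0, 0, -2.19, 7.4, -2.76, 0, 0.95], [0, 0, -2.19, 7.4, -2.76, 0, 0.95], [0, 0, -2.19, 7.4, -2.76, 0, 0.95], [0, 0, -2.19, 7.4, -2.76, 0, 0.95]])

```text
clock: 27.32
position: [0.458, 0.2333, 0.083]
tcp_rot: [-180.0, 0.0, 95.3]
ft_force: [0.5, -0.7, -3.4]
gripper_width: 0.0142
finger_force: 58.9
```

```bash
python3 - <<'E'
from h import *
p=wpose(); s=state(); print(p[0],s["tcp_rot"],s["finger_force"],s["wrist_torque"])
cv2.imwrite("pics/w11.png",capture("wrist")); b=capture("scene"); cv2.imwrite("pics/s11.png",b); a=capture("top"); cv2.imwrite("pics/t11.png",a)
h=cv2.cvtColor(b,cv2.COLOR_BGR2HSV);H,S,V=cv2.split(h)
for n,im in(("scene",b),("top",a)):
    H,S,V=cv2.split(cv2.cvtColor(im,cv2.COLOR_BGR2HSV)); m=((H>105)&(H<130)&(S>130)&(V>60)).astype(np.uint8)
    k,lab,st,ce=cv2.connectedComponentsWithStats(m)
    print(n,[(st[i].tolist(),ce[i]) for i in range(1,k) if st[i,4]>15])
    d=np.array([np.cos(np.radians(95.2)),np.sin(np.radians(95.2)),0]); o=np.array([.4578,.2318,.099])
    print("expect boss top, tail top",proj(n,[o-.057*d+[0,0,.018],o+.133*d+[0,0,.03]]))
E
```

```text
[0.458  0.2333 0.083 ] [-179.9883    0.0075   95.2541] 58.892927169799805 [ 0.0054 -0.0186  0.0131]
scene []
expect boss top, tail top [[206.1434 164.132 ]
 [183.3216 145.1161]]
top [([151, 169, 22, 8, 55], array([161.4545, 172.3455])), ([183, 178, 18, 12, 83], array([193.1687, 183.0602]))]
expect boss top, tail top [[194.9267 183.921 ]
 [150.9199 167.8275]]
```

```bash
python3 - <<'E'
import cv2,numpy as np
w,s,t=[cv2.imread(f"pics/{n}11.png") for n in "wst"]
r=lambda i,a:cv2.resize(i,a,interpolation=cv2.INTER_CUBIC)
cv2.imwrite("pics/c11.png",np.vstack([np.hstack([r(s[120:220,140:260],(480,400)),r(w,(320,400))]),np.hstack([r(t[150:210,120:240],(400,200)),r(t[180:260,200:360],(400,200))])]))
E
```

```text
(no output)
```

View pics/c11.png

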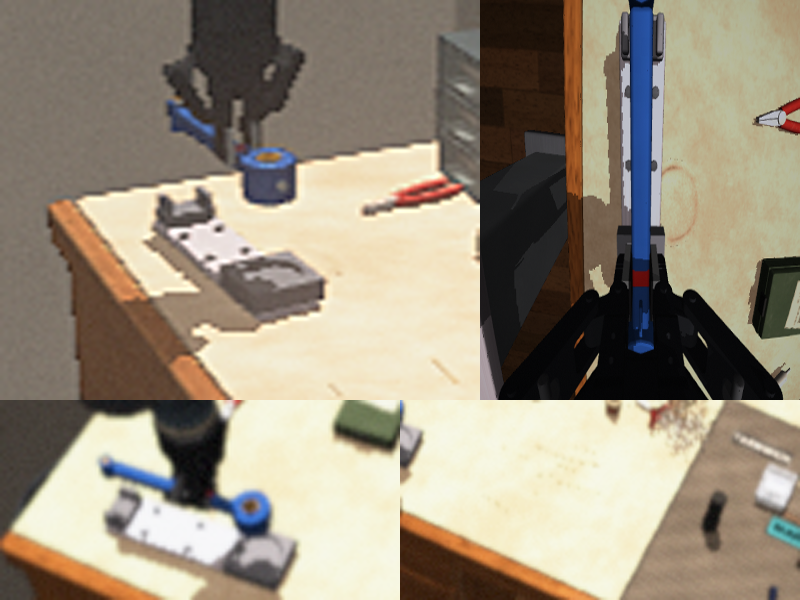

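The scene shows the arm level, with boss and tail over pocket and fork ends; in the wrist view the bar runs centrally between the fork cheeks; the torch stands. I check the band's place in the grip, then lower.

```bash
python3 - <<'E'
from h import *
a=cv2.imread("pics/w11.png"); p=(np.array([.458,.2333,.083]),Ro.from_euler('xyz',[180,0,95.25],degrees=True))
H,S,V=cv2.split(cv2.cvtColor(a,cv2.COLOR_BGR2HSV))
r=(((H<8)|(H>172))&(S>150)&(V>60)).astype(np.uint8); r[:,:220]=0; r[:,300:]=0
k,lab,st,ce=cv2.connectedComponentsWithStats(r)
for i in range(1,k):
    if st[i,4]>20:
        x,y,w,hh=st[i,:4]; q=wplane([ce[i],[x+w/2,y],[x+w/2,y+hh]],.083+.0166+.026,p); print(st[i],p[1].inv().apply(q-p[0]))
E
```

```text
[244 259  26  16 368] [[-0.0018  0.     -0.0426]
 [ 0.0033  0.0002 -0.0426]
 [-0.0068  0.0002 -0.0426]]
```

Request:
apply_moves(increments=[[0, 0, 0, 0, 0, 0.1, 0.95], [0, 0, 0, 0, 0, 0.25, 0.95], [0, 0, 0, 0, 0, 0.4, 0.95], [0, 0, 0, 0, 0, 0.55, 0.95], [0, 0, 0, 0, 0, 0.68, 0.95], [0, 0, 0, 0, 0, 0.76, 0.95], [0, 0, 0, 0, 0, 0.8, 0.95], [0, 0, 0, 0, 0, 0.8, 0.95], [0, 0, 0, 0, 0, 0.8, 0.95], [0, 0, 0, 0, 0, 0.8, 0.95], [0, 0, 0, 0, 0, 0.8, 0.95], [0, 0, 0, 0, 0, 0.8, 0.95]])

```text
clock: 28.98
position: [0.4579, 0.234, 0.0431]
tcp_rot: [180.0, -0.0, 95.3]
ft_force: [0.8, 0.1, -3.5]
gripper_width: 0.0142
finger_force: 58.9
```

```bash
python3 - <<'E'
from h import *
s=state(); print(s["position"],np.abs(s["qvel"]).max(),s["finger_force"])
print(close_job())
E
```

```text
[0.4579 0.234  0.0431] 0.09674430318421236 58.899028301239014
the job is handed in; nothing more can be done
None
```

The job is handed in: I held the torch over the pocket for about 2.5 s and stood it back in its place. The arm now holds the vise arm by its band, level, about 3 cm above the pocket with the tail over the fork; the verdict was not shown to me.

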